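# Put the breakfast things back on their own bases

### The job

After the counter was wiped, the four breakfast things were put back on each other's bases. Swap them round so that the coffee cup stands in the middle of its saucer, the egg cup in the middle of the yellow plate, the honey jar in the middle of the round wooden drip dish and the sugar tin in the middle of the square marble tile; the bare wooden board is free for parking a thing meanwhile. Set everything down gently and upright, and leave the pump dispenser where it stands.

Things in the scene. Friction and masses are not known exactly. Their poses are not given: they have to be found in the camera images.
- cup_mid (a point): white porcelain coffee cup, open at the top, straight round wall 62 mm across (wall 4 mm) and 62 mm high, with one handle; the point is on the cup's axis half-way up, 31 mm above its underside; z points up, the handle sticks out along +y to 67 mm from the axis (10 mm thick), so grip across the cup along its x. Starts on the drip dish or the tile. About 0.2 kg
- egg_cup_mid (a point): white porcelain egg cup on a narrow stem with a brown boiled egg fast in it, 89 mm high in all; foot 44 mm across, stem 20 mm across at 11 to 20 mm above the underside, round bowl 48 to 49 mm across from 40 to 62 mm above the underside (grip here), the egg's top stands above that; the point is on the axis half-way up, 44.5 mm above the underside; z points up. Starts on the drip dish or the tile. About 0.16 kg
- honey_jar_mid (a point): closed round amber honey jar, glass body 58 mm across and 56 mm high with a paper label, brass screw lid 56 mm across on top, 72 mm high in all; the point is on the axis half-way up, 36 mm above the underside; z points up. Starts on the plate or the saucer. About 0.28 kg
- sugar_tin_mid (a point): square brushed steel sugar tin, 54 x 54 mm and 64 mm high, with a small dark knob 18 mm across and 14 mm high in the middle of its lid; the point is on the upright axis, 32 mm above the underside, half-way up the tin without its knob; x and y are square to its faces, z points up. Starts on the plate or the saucer. About 0.24 kg
- saucer: home of the coffee cup: white porcelain saucer 130 mm across, rim 15 mm high, its flat floor about 95 mm across and 8 mm above the counter; fixed; origin at the centre of its underside on the counter, z points up
- plate: home of the egg cup: yellow melamine plate 160 mm across, rim 18 mm high, its flat floor about 120 mm across and 8 mm above the counter; fixed; origin at the centre of its underside on the counter, z points up
- drip_dish: home of the honey jar: round brown wooden dish 106 mm across, rim 13 mm high and 6 mm thick, its flat floor 8 mm above the counter; fixed; origin at the centre of its underside on the counter, z points up
- tile: home of the sugar tin: square marble tile 100 x 100 mm, 8 mm thick, flat; fixed; origin at the centre of its underside on the counter, x and y along its sides, z points up
- board: bare light wooden breakfast board, 110 mm (x) by 140 mm (y), 12 mm thick, flat, with a small finger hole in one corner; fixed and empty at the start, free for parking; origin at the centre of its underside on the counter, z points up
- dispenser: bystander: brushed steel pump dispenser with a push top and a short spout, round, 68 mm across, 186 mm tall; stands loose at the left (+y) end, outside the bases; origin at the centre of its underside, z points up, the spout points along its -x. To be left alone
There are look-alikes about, which are no part of the job. What is shaped like the part that bears egg_cup_mid but blue, purple or red is not meant.

How it is judged:
By the outcome, as a careful person would: the job done as asked, in the order asked, and still so for the second after the job is handed in, with the robot touching nothing.
It also fails if it takes over 138 s, if anything falls off the work surface, if the arm or the gripper's body presses on something with over 40 N, if the wrist force passes 120 N, or if a joint passes its speed limit or range.

### The arm

A 6-joint arm with a two-finger parallel gripper is mounted at the origin on the work surface. World frame = base frame: x ahead of the robot, y to its left, z up, the work surface at z = 0. Lengths are in mm, angles in rad, forces in N, time in s.
With the tool pointing down it reaches from about 275 to 1000 mm from the base axis. Payload 8.4 kg.
Tool frame: the origin (TCP) lies on the centre line of the jaws, within the pads' length; the fingertips stand 14 mm ahead of it and the grasp point (between the pads) lies 5 mm behind it; z points along the fingers, y is the line along which they close (so a half turn about z gives the same grasp; the last joint's range is limited). The gripper opens to 85 mm and grips with 20 to 120 N. Pads are 22 mm wide; open, the fingers measure 114 mm over their backs; the gripper's body (76 mm by 85 mm) begins 54 mm behind the grasp point. The pads swing forward as they close: fully open they stand 13 mm farther back than shut.
Start: joints at [1.196, 0.353, 1.633, -0, 1.155, -0.002], TCP at [227.639, 582.073, 245.281] pointing down, gripper open.
Joint ranges: [-2.63, 2.63], [-0.92, 2.1], [0.06, 2.66], [-1.3, 4.44], [0, 2.69], [-3.02, 3.02]. Speed limits (rad/s): [2.22, 2.22, 2.79, 3.14, 3.14, 3.14].

### API

Orientations are given as [roll, pitch, yaw] about the fixed x, y, z axes, in that order (R = Rz(yaw) Ry(pitch) Rx(roll)).
In Python, from rig import r gives the robot as it stands.
- The arm moves only by the tool step_arm, never from a script. Its argument "plan" is text: rows parted by semicolons, each of 7 numbers parted by spaces: the turn, a rotation vector about the world's x, y, z in degrees, then the shift along the world's x, y, z in mm, then the closure in counts, from 0 (fully open) to 255 (shut). In form: rx ry rz x y z hand; .... A call has 1 to 8 rows; each row is the pose to reach, as a shift and turn from the pose commanded when the call began; what a row does not reach only later rows make up. A row lasts 1/10 s, in which the tool goes at most 50 mm and 8.59 degrees, less where a joint would pass 70% of its speed; a pose out of reach is approached as far as the arm can. A call with a gripper value outside its range is refused whole. The fingers move at their own pace and stop on an object; "force" is the grip in N (left out, the last holds). Time passes only in rows, so rows that repeat a pose let the fingers close. It gives the time, the measured TCP pose, the force, the opening and the grip force at its end, in the units of the state.
- r.sense(): the state, without advancing time (a new reading comes with each control period).
- r.grab_frame(name): name is "side" or "top"; returns (picture, depth): 480x640x3 uint8, red, green, blue; 480x640 float32, mm along the optical axis (not along the pixel's ray), 0 where there is no reading.
- r.get_calibration(name): a dict with "K" (3x3 intrinsics, pixels), "world_from_camera" (4x4, takes a point from camera to world coordinates). Camera axes: x right, y down, z forward; pixel columns grow to the right and rows downward; lengths in mm; the calibration is good to about 2 mm. A picture is of the moment at which its call begins. get_calibration takes no time and is no camera call.
- r.sign_off(): hands the job in; it is judged then, once.
The state is a dict: "clock": time; "qpos": joint angles; "qvel": joint speeds; "joint_efforts": joint torques, N m; "eef_pos": TCP position; "tcp_rot": TCP orientation; "contact_force": force on the tool from outside, world axes, zero at the start; "wrist_torque": the same for the moment, N m; "opening": opening from 0.0 (shut) to 1.0 (fully open); "grasp_force": force on a finger pad.
Only numpy, scipy, OpenCV 4.12 (cv2) and the standard library are available. Lean on these libraries where they do the work, as an engineer would, in place of code of your own. Each camera call takes 0.05 s, during which the arm holds its last target. There are 200 camera calls.

## Working session

There is one attempt and no reset: what is moved stays moved. The work goes in short steps, Python scripts to look and compute and a tool call to move; the robot and the scene stay as the last step left them, time stands still between calls to the robot, and variables do not carry over. Pictures are saved under pics/ and viewed, at most 14 in all, crops included, and the job is handed in when it is done.

Besides the shell and the picture viewer there is one more tool, called after "Emit:" as name(argument=value, ...) on one line, values as JSON. step_arm: Moves the arm, as the interface text tells. Its arguments: {"type":"object","properties":{"plan":{"type":"string"},"force":{"type":"number"}},"required":["plan"]}

```bash
mkdir -p pics; ls; python3 - <<'E'
from rig import r
import cv2,numpy as np
for n in("side","top"):
    p,d=r.grab_frame(n); cv2.imwrite(f"pics/{n}0.png",p[:,:,::-1]); np.save(f"pics/{n}0.npy",d); c=r.get_calibration(n); print(n,c["K"].round(1).tolist(),c["world_from_camera"].round(3).tolist())
s=r.sense();print(s)
E
```

```text
pics
side [[603.2, 0.0, 310.5], [0.0, 603.2, 238.8], [0.0, 0.0, 1.0]] [[0.994, -0.07, 0.083, 438.776], [-0.107, -0.506, 0.856, -1027.293], [-0.018, -0.86, -0.511, 733.388], [0.0, 0.0, 0.0, 1.0]]
top [[478.8, 0.0, 321.3], [0.0, 478.8, 243.6], [0.0, 0.0, 1.0]] [[-0.013, -0.994, 0.108, 449.346], [-1.0, 0.011, -0.021, 110.979], [0.02, -0.109, -0.994, 1163.303], [0.0, 0.0, 0.0, 1.0]]
{'clock': 0.1, 'qpos': array([ 1.19560488e+00,  3.53567999e-01,  1.63404171e+00, -2.12462775e-05,
        1.15518259e+00, -2.36068979e-03]), 'qvel': array([-0.00046588, -0.00298006, -0.00111398,  0.00036537,  0.00048613,
        0.0012989 ]), 'joint_efforts': array([ 1.31187426e-03, -6.06358624e+01, -3.42818356e+01,  1.82850931e-04,
        3.90489295e-03,  2.25868553e-05]), 'eef_pos': array([227.49719508, 581.7032116 , 244.65126408]), 'tcp_rot': array([-3.14039297e+00,  1.65952179e-05,  2.76877050e+00]), 'contact_force': array([ 0.66470308, -0.13668552, -0.01901251]), 'wrist_torque': array([-0.01213088, -0.06687402,  0.00625788]), 'grasp_force': 0.0, 'opening': 0.9983002388612242}
```

View pics/top0.png

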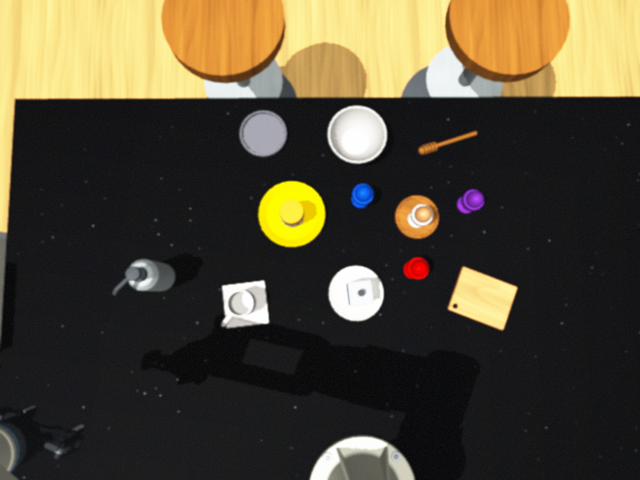

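View pics/side0.png

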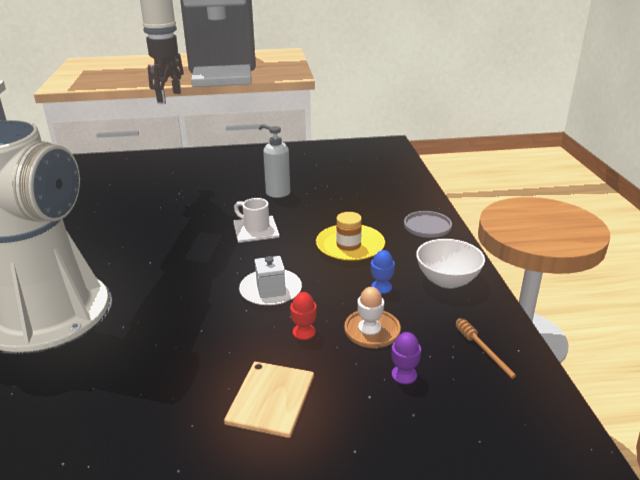

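The top picture shows honey on the plate (291,213), the egg cup on the drip dish (417,216), the cup on the tile (242,301, handle to lower left), the tin on the saucer (358,292), and an empty board (483,298). The look-alikes are at (362,195), (470,202) and (416,268), and the dispenser is at (150,275). The side view agrees.

```bash
cat > h.py <<'E'
import numpy as np,cv2
from rig import r
def cloud(n,d):
    c=r.get_calibration(n);K=c["K"];T=c["world_from_camera"]
    v,u=np.mgrid[:480,:640]
    P=np.stack([(u-K[0,2])*d/K[0,0],(v-K[1,2])*d/K[1,1],d],-1)
    W=P@T[:3,:3].T+T[:3,3]; W[d<=0]=np.nan
    return W
def proj(n,p):
    c=r.get_calibration(n);T=np.linalg.inv(c["world_from_camera"]);q=T[:3,:3]@np.array(p,float)+T[:3,3];q=c["K"]@q
    return q[:2]/q[2]
E
python3 - <<'E'
from h import *
W=cloud("top",np.load("pics/top0.npy"));S=cloud("side",np.load("pics/side0.npy"))
img=cv2.imread("pics/top0.png")
things=dict(plate=(291,213,40),dish=(417,216,30),tile=(242,303,32),saucer=(357,293,34),board=(483,298,44),red=(416,268,16),blue=(362,195,16),purple=(470,202,17),disp=(150,276,25))
for k,(u,v,m) in things.items():
    w=W[v-m:v+m,u-m:u+m].reshape(-1,3);w=w[np.isfinite(w[:,2])]
    b=w[(w[:,2]>4)&(w[:,2]<22)]
    if len(b)<5: print(k,'few');continue
    xy=b[:,:2].astype(np.float32)
    print(k,'base circ',cv2.minEnclosingCircle(xy),'rect',cv2.minAreaRect(xy),'z50',np.median(b[:,2]).round(1))
    t=w[w[:,2]>35]
    if len(t)>5:
        top=np.percentile(t[:,2],98); q=t[t[:,2]>top-8][:,:2].astype(np.float32)
        print('   top z',top.round(1),'circ',cv2.minEnclosingCircle(q),len(q))
        c=np.median(t,axis=0)
        s=S.reshape(-1,3);s=s[(np.hypot(s[:,0]-c[0],s[:,1]-c[1])<60)&(s[:,2]>30)]
        xx=np.r_[t,s][:,:2].astype(np.float32)
        print('   both circ',cv2.minEnclosingCircle(xx),'rect',cv2.minAreaRect(xx),'side zmax',s[:,2].max().round(1))
c=img[180:330,210:530];cv2.imwrite("pics/c0.png",cv2.resize(c,(800,375),interpolation=cv2.INTER_CUBIC))
s=cv2.imread("pics/side0.png")[180:350,220:440];cv2.imwrite("pics/c1.png",cv2.resize(s,(770,595),interpolation=cv2.INTER_CUBIC))
E
```

```text
plate base circ ((657.6903686523438, 160.06454467773438), 133.02735900878906) rect ((654.0186767578125, 161.35739135742188), (194.97265625, 196.0994110107422), 89.38127899169922) z50 10.2
   top z 84.7 circ ((644.3770751953125, 156.78094482421875), 27.776132583618164) 454
   both circ ((642.9472045898438, 152.8418731689453), 32.70146560668945) rect ((641.8623046875, 153.77793884277344), (64.48779296875, 57.284751892089844), 65.0359878540039) side zmax 81.2
dish base circ ((644.172607421875, -151.32608032226562), 98.21453094482422) rect ((643.0719604492188, -147.55142211914062), (143.65615844726562, 149.4398193359375), 88.0450210571289) z50 9.3
   top z 98.5 circ ((633.7984008789062, -144.92816162109375), 16.099040985107422) 125
   both circ ((632.6614379882812, -148.62490844726562), 26.891603469848633) rect ((632.8657836914062, -149.1502685546875), (52.22893524169922, 47.78778076171875), 88.93924713134766) side zmax 96.9
tile base circ ((437.59027099609375, 282.47259521484375), 101.26885223388672) rect ((436.46295166015625, 278.7290344238281), (149.70785522460938, 149.8086700439453),
[... 2146 characters left out ...]
08105469), 16.119701385498047) 123
   both circ ((669.6751708984375, -274.0768127441406), 26.720882415771484) rect ((668.7407836914062, -273.8247985839844), (53.002071380615234, 47.98550033569336), 85.57445526123047) side zmax 89.5
disp base circ ((504.72491455078125, 500.54168701171875), 83.57821655273438) rect ((503.5345153808594, 500.1839904785156), (122.04457092285156, 117.384765625), 89.2342529296875) z50 5.6
   top z 187.9 circ ((496.3695373535156, 476.8812255859375), 19.943450927734375) 195
   both circ ((491.29400634765625, 472.82879638671875), 45.567386627197266) rect ((492.59075927734375, 466.49505615234375), (74.09007263183594, 80.79145050048828), 81.0142822265625) side zmax 187.0
```

View pics/c0.png

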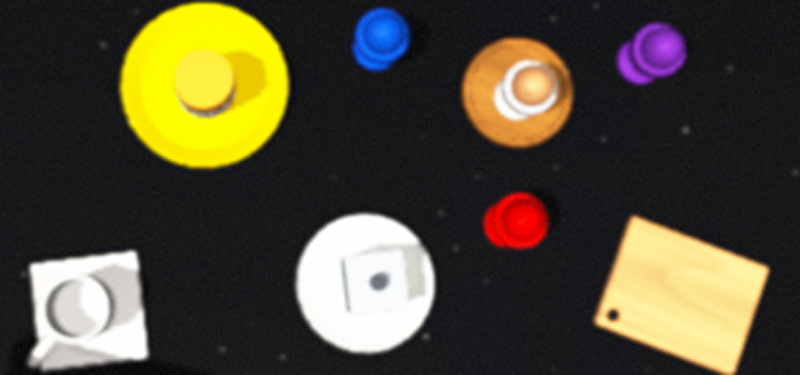

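Crop: the tile corners are at about (31,263), (137,251), (148,357) and (40,370). The cup axis is at (80,307), with the handle toward (38,355). The board and red egg cup are clear of each other.

```bash
cat >> h.py <<'E'
def ray(n,uv,z):
    c=r.get_calibration(n);T=c["world_from_camera"];uv=np.atleast_2d(np.array(uv,float))
    d=np.c_[uv,np.ones(len(uv))]@np.linalg.inv(c["K"]).T@T[:3,:3].T
    return (T[:3,3]+d*((z-T[2,3])/d[:,2])[:,None])[:,:2].astype(np.float32)
def comp(mask,seed):
    m=cv2.morphologyEx(mask.astype(np.uint8),cv2.MORPH_OPEN,np.ones((3,3)))
    n,l=cv2.connectedComponents(m);
    c,_=cv2.findContours((l==l[seed[1],seed[0]]).astype(np.uint8),cv2.RETR_EXTERNAL,cv2.CHAIN_APPROX_NONE)
    return max(c,key=len)[:,0,:]
E
python3 - <<'E'
from h import *
T=cv2.imread("pics/top0.png");S=cv2.imread("pics/side0.png")
for k,n,s,z in [("plate","top",(270,213),18),("dish","top",(400,216),13),("saucer","top",(340,293),15),("tile","top",(255,290),8),("board","top",(483,298),12),("plate","side",(330,243),18),("dish","side",(372,340),13),("saucer","side",(260,300),15),("tile","side",(250,235),8),("board","side",(275,400),12)]:
    I=T if n=="top" else S
    p=ray(n,comp(I.max(2)>70,s),z)
    if k in("plate","dish","saucer"):
        h=cv2.convexHull(p);e=cv2.fitEllipse(h)
        print(k,n,'ell',np.round(e[0],1),np.round(e[1],1),'enc',np.round(cv2.minEnclosingCircle(p)[0],1),round(cv2.minEnclosingCircle(p)[1],1))
    else: print(k,n,cv2.minAreaRect(p))
# tin top, depth band
W=cloud("top",np.load("pics/top0.npy"));V=cloud("side",np.load("pics/side0.npy"))
def band(c,z0,z1,rad,name):
  for n,w in(("top",W),("side",V)):
    w=w.reshape(-1,3);q=w[(np.hypot(w[:,0]-c[0],w[:,1]-c[1])<rad)&(w[:,2]>z0)&(w[:,2]<z1)]
    x=q[:,:2].astype(np.float32)
    if len(x)>5:print(name,n,len(x),'rect',[np.round(a,1) for a in cv2.minAreaRect(x)],'circ',np.round(cv2.minEnclosingCircle(x)[0],1),round(cv2.minEnclosingCircle(x)[1],1),'med',np.median(q,0).round(1))
band((456,0),68,76,50,'tin lid');band((456,0),80,90,50,'knob');band((644,156),75,85,50,'honey lid')
band((427,280),64,76,75,'cup rim');band((427,280),30,60,75,'cup wall');band((633,-147),48,70,40,'egg bowl');band((510,-137),40,62,40,'red bowl');band((685,-14),40,62,40,'blue bowl')
E
```

```text
plate top ell [648.6 158.8] [164.7 165.1] enc [648.4 158.8] 83.0
dish top ell [ 638.9 -146.8] [108.9 110.7] enc [ 639.2 -146.5] 55.6
saucer top ell [455.5   6.4] [134.3 134.7] enc [455.4   6.5] 67.9
tile top ((433.00299072265625, 274.337158203125), (105.69139099121094, 114.38681030273438), 5.032113552093506)
board top ((439.67388916015625, -298.564697265625), (145.98374938964844, 115.84737396240234), 68.31604766845703)
plate side ell [649.4   0.7] [180.1 614.3] enc [659.9  -9. ] 305.2
dish side ell [651.1   6.9] [182.5 618.7] enc [661.4  -1.8] 307.3
saucer side ell [465.  -30.6] [141.3 313.2] enc [474.6 -32.7] 151.5
tile side ((424.4154357910156, 312.1877136230469), (103.42817687988281, 228.4458770751953), 6.131701946258545)
board side ((442.1351623535156, -306.58026123046875), (214.3243865966797, 150.77609252929688), 83.88021087646484)
tin lid top 493 rect [array([456. ,   0.6]), array([53.9, 54. ]), np.float64(6.0)] circ [456.5   0.8] 36.1 med [454.9   2.2  72.3]
tin lid side 348 rect [array([453.7,  -3.4]), array([54.5, 57.3]), np.float64(4.1)] circ [453.6  -2.9] 37.4 med [453.5  
[... 1192 characters left out ...]
4.6   67.7]
egg bowl side 294 rect [array([ 631.8, -157.4]), array([36. , 46.6]), np.float64(81.4)] circ [ 632.3 -151.3] 24.9 med [ 627.9 -167.8   61. ]
red bowl top 73 rect [array([ 511.3, -134.3]), array([46.5, 47.7]), np.float64(35.0)] circ [ 510.7 -134.7] 24.5 med [ 507.7 -120.3   60.1]
red bowl side 299 rect [array([ 508.4, -145.5]), array([39.2, 48.3]), np.float64(84.9)] circ [ 509.  -140.5] 25.1 med [ 506.8 -156.7   53.2]
blue bowl top 65 rect [array([686.6, -11. ]), array([46.4, 48.4]), np.float64(63.2)] circ [686.4 -11.1] 24.4 med [671.6  -5.2  58.7]
blue bowl side 249 rect [array([682.3, -24. ]), array([34.3, 47.3]), np.float64(77.7)] circ [682.9 -16.6] 24.7 med [679.2 -31.8  53.6]
```

View pics/c1.png

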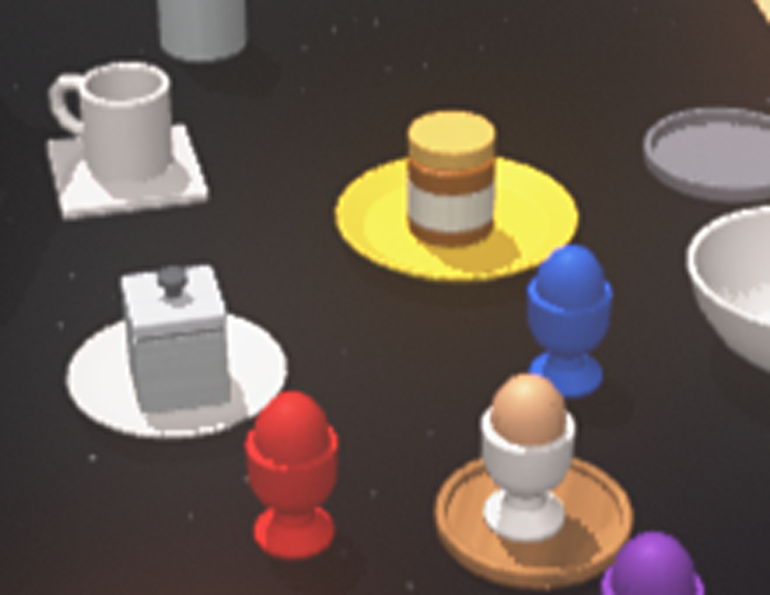

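Top-camera estimates hold up against the given sizes and heights: the tin lid is at z 72, the honey lid at 80 and the cup rim at 70. The side camera is offset by about (2,3) mm. I'm starting with the tin.

Emit:
step_arm(plan="0 0 -62.6 227 -583 -75 0;0 0 -62.6 227 -583 -75 0;0 0 -62.6 227 -583 -75 0;0 0 -62.6 227 -583 -75 0;0 0 -62.6 227 -583 -75 0;0 0 -62.6 227 -583 -75 0;0 0 -62.6 227 -583 -75 0;0 0 -62.6 227 -583 -75 0", force=40)

```text
clock: 0.9
eef_pos: [371.9, 210.1, 197.5]
tcp_rot: [3.141, -0.0, 1.671]
contact_force: [1.0, 0.4, -1.2]
opening: 1.003
grasp_force: 0.0
```

```bash
python3 - <<'E'
from h import *
u0,v0=210,180
c=np.array([(31,263),(137,251),(148,357),(40,370)])/2.5+[u0,v0]
p=ray("top",c,8);print(p,p.mean(0)); print(np.hypot(*np.diff(p[[0,1,2,3,0]],axis=0).T)); d=p[1]-p[0];print(np.degrees(np.arctan2(d[1],d[0])))
print('cup rim centre',ray("top",np.array([(79,307)])/2.5+[u0,v0],70))
# cup rim circle fit excluding handle side
W=cloud("top",np.load("pics/top0.npy")).reshape(-1,3)
q=W[(np.hypot(W[:,0]-434,W[:,1]-274)<36)&(W[:,2]>64)&(W[:,2]<76)][:,:2]
h=np.array([-.42,.906]);q=q[(q-[434,274])@h<15]
from scipy.optimize import least_squares
s=least_squares(lambda x:np.hypot(*(q-x).T)-29,[434,274],loss='soft_l1');print(s.x,len(q))
E
```

```text
[[477.72928 324.95087]
 [487.9212  223.61153]
 [387.13483 213.20914]
 [376.40735 315.51962]] [432.2982  269.32278]
[101.85056  101.321785 102.871346 101.759926]
-84.25694
cup rim centre [[436.01834 269.89413]]
[435.83854226 274.8070022 ] 108
```

Emit:
step_arm(plan="0 0 0 83 -212 -66 0;0 0 0 83 -212 -66 0;0 0 0 83 -212 -66 0;0 0 0 83 -212 -66 0;0 0 0 83 -212 -66 0;0 0 0 83 -212 -66 0;0 0 0 83 -212 -66 0")

```text
clock: 1.6
eef_pos: [454.4, -0.6, 131.2]
tcp_rot: [-3.14, -0.0, 1.674]
contact_force: [-0.4, -0.1, 0.8]
opening: 1.003
grasp_force: 0.0
```

```bash
python3 - <<'E'
from h import *
s=r.sense();print(s["eef_pos"],s["tcp_rot"],s["qpos"])
p,d=r.grab_frame("side");u,v=proj("side",(455,0,90)).astype(int);print(u,v)
c=p[max(0,v-90):v+70,max(0,u-100):u+100,::-1];cv2.imwrite("pics/g1.png",cv2.resize(c,None,fx=3.5,fy=3.5))
E
```

```text
[454.37852199  -0.64789542 131.22142129] [-3.14026202e+00 -3.35880277e-04  1.67376585e+00] [-4.86507488e-03  2.47506421e-01  2.08938183e+00  2.64310964e-04
  8.06063481e-01 -1.08017945e-01]
269 254
```

View pics/g1.png

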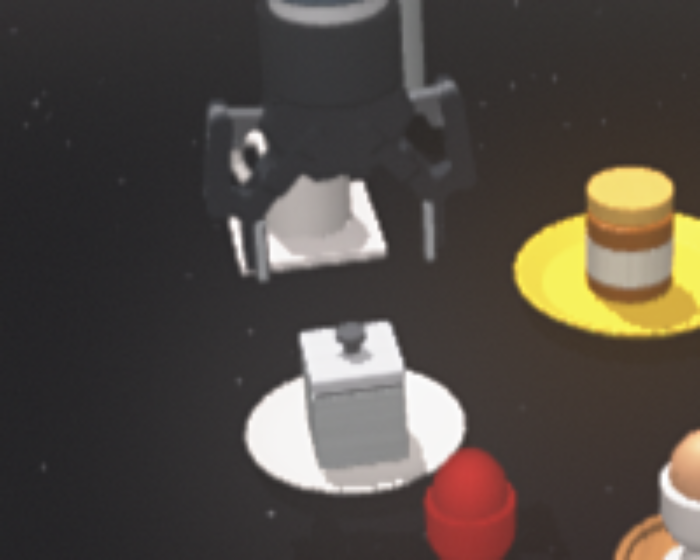

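The gripper's fingers (262 and 430) straddle the tin knob (350), so it is centred over the tin. I'll descend and grip.

Emit:
step_arm(plan="0 0 0 0 0 -30 0;0 0 0 0 0 -60 0;0 0 0 0 0 -80 0;0 0 0 0 0 -88 0;0 0 0 0 0 -88 0;0 0 0 0 0 -88 60;0 0 0 0 0 -88 100;0 0 0 0 0 -88 130", force=40)

```text
clock: 2.45
eef_pos: [455.5, 0.2, 44.8]
tcp_rot: [3.14, 0.0, 1.676]
contact_force: [-0.7, 2.6, 5.3]
opening: 0.63
grasp_force: 41.9
```

Emit:
step_arm(plan="0 0 0 0 0 0 180;0 0 0 0 0 0 180;0 0 0 0 0 0 180;0 0 0 0 0 0 180")

```text
clock: 2.85
eef_pos: [455.5, 0.2, 44.8]
tcp_rot: [3.14, -0.0, 1.676]
contact_force: [-1.5, 2.1, 5.4]
opening: 0.625
grasp_force: 42.0
```

Emit:
step_arm(plan="0 0 0 0 0 10 180;0 0 0 0 0 35 180;0 0 0 0 0 70 180;0 0 0 0 0 100 180;0 0 0 -2 -30 100 180;0 0 0 -4 -70 100 180;0 0 0 -6 -110 100 180;0 0 0 -8 -150 100 180")

```text
clock: 3.65
eef_pos: [446.5, -151.5, 144.9]
tcp_rot: [3.14, 0.001, 1.677]
contact_force: [1.1, 0.6, -2.0]
opening: 0.629
grasp_force: 43.0
```

Emit:
step_arm(plan="0 0 0 -2 -40 0 180;0 0 0 -4 -80 0 180;0 0 0 -6 -115 0 180;0 0 0 -8 -140 -10 180;0 0 0 -8 -150 -30 180;0 0 0 -8 -150 -55 180;0 0 0 -8 -150 -75 180;0 0 0 -8 -150 -85 180")

```text
clock: 4.45
eef_pos: [437.9, -299.7, 58.0]
tcp_rot: [-3.14, -0.001, 1.676]
contact_force: [0.6, 0.2, -1.4]
opening: 0.628
grasp_force: 42.9
```

Emit:
step_arm(plan="0 0 0 0 0 -3 180;0 0 0 0 0 -5 180;0 0 0 0 0 -6 180;0 0 0 0 0 -7 180;0 0 0 0 0 -7.5 180;0 0 0 0 0 -8 180;0 0 0 0 0 -8 180;0 0 0 0 0 -8 180")

```text
clock: 5.25
eef_pos: [438.7, -300.0, 50.7]
tcp_rot: [3.142, 0.0, 1.676]
contact_force: [0.6, 0.4, -2.1]
opening: 0.628
grasp_force: 42.9
```

Emit:
step_arm(plan="0 0 0 0 0 -0.5 180;0 0 0 0 0 -1 180;0 0 0 0 0 -1.5 180;0 0 0 0 0 -1.5 180;0 0 0 0 0 -1.5 180")

```text
clock: 5.75
eef_pos: [438.7, -300.0, 49.1]
tcp_rot: [-3.142, -0.0, 1.676]
contact_force: [-0.7, -0.2, -1.7]
opening: 0.628
grasp_force: 42.9
```

Emit:
step_arm(plan="0 0 0 0 0 -0.3 180;0 0 0 0 0 -0.6 180;0 0 0 0 0 -0.9 180;0 0 0 0 0 -0.9 180;0 0 0 0 0 -0.9 180")

```text
clock: 6.25
eef_pos: [438.8, -300.0, 48.9]
tcp_rot: [3.141, 0.0, 1.676]
contact_force: [-2.9, 1.6, 7.1]
opening: 0.622
grasp_force: 43.9
```

Emit:
step_arm(plan="0 0 0 0 0 0.9 130;0 0 0 0 0 0.9 100;0 0 0 0 0 0.9 50;0 0 0 0 0 0.9 0;0 0 0 0 0 0.9 0;0 0 0 0 0 20 0;0 0 0 0 0 60 0;0 0 0 0 0 110 0")

```text
clock: 7.05
eef_pos: [437.5, -299.2, 157.9]
tcp_rot: [-3.138, -0.003, 1.676]
contact_force: [2.1, 0.2, -0.5]
opening: 0.998
grasp_force: 0.0
```

```bash
python3 - <<'E'
from h import *
p,d=r.grab_frame("top"); np.save("pics/top1.npy",d);cv2.imwrite("pics/top1.png",p[:,:,::-1])
c=p[270:340,210:280,::-1];c=cv2.resize(c,(560,560),interpolation=cv2.INTER_CUBIC)
cv2.imwrite("pics/cup.png",c)
W=cloud("top",d).reshape(-1,3)
q=W[(np.hypot(W[:,0]-438,W[:,1]+300)<45)&(W[:,2]>70)&(W[:,2]<81)][:,:2].astype(np.float32);print(cv2.minAreaRect(q),len(q))
E
```

```text
((439.335205078125, -299.0865478515625), (53.89247131347656, 55.293296813964844), 5.7419610023498535) 514
```

View pics/cup.png

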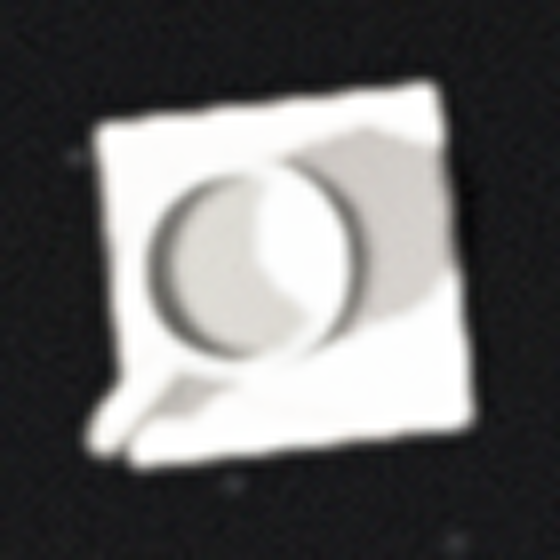

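The crop shows the cup's inner rim circle centred at (248,264) and the handle tip at (100,445). The tile corners are at (97,125), (437,85), (474,425) and (135,467).

```bash
python3 - <<'E'
from h import *
f=lambda a,z:ray("top",np.array(a,float)/8+[209.6,269.6],z)
c=f([(248,264)],70)[0];print('cup',c)
for z in(30,40,50):
    t=f([(100,440)],z)[0]-c;print(z,t,np.hypot(*t),np.degrees(np.arctan2(t[1],t[0])))
p=f([(97,125),(437,85),(474,425),(135,467)],8);print('tile',p.mean(0),[np.degrees(np.arctan2(*(p[i+1]-p[i])[::-1])) for i in range(3)])
W=cloud("top",np.load("pics/top1.npy"))[265:345,205:285].reshape(-1,3)
q=W[(W[:,2]>25)&(W[:,2]<80)];t=q[:,:2]-c;R=np.hypot(*t.T);h=t[(R>42)];print('handle pts',len(h),h.mean(0),np.degrees(np.arctan2(*h.mean(0)[::-1])),R.max())
E
```

```text
cup [436.49738 272.1487 ]
30 [-50.753204  48.58954 ] 70.26259 136.2477
40 [-50.192017  46.738678] 68.58384 137.0404
50 [-49.6308    44.887817] 66.918846 137.8727
tile [432.4552 269.9969] [np.float32(-84.00438), np.float32(-173.81485), np.float32(96.18374)]
handle pts 59 [-41.17446159  35.21566008] 139.46031781404267 68.12653420301467
```

Emit:
step_arm(plan="0 0 42.5 -3 571 -20 0;0 0 42.5 -3 571 -20 0;0 0 42.5 -3 571 -20 0;0 0 42.5 -3 571 -20 0;0 0 42.5 -3 571 -20 0;0 0 42.5 -3 571 -20 0;0 0 42.5 -3 571 -20 0;0 0 42.5 -3 571 -20 0")

```text
clock: 7.9
eef_pos: [436.4, 101.8, 144.5]
tcp_rot: [3.141, 0.001, 2.418]
contact_force: [1.0, -0.8, 0.2]
opening: 1.003
grasp_force: 0.0
```

Emit:
step_arm(plan="0 0 0 -0.5 45 0 0;0 0 0 -0.5 90 0 0;0 0 0 -0.5 130 -10 0;0 0 0 -0.5 160 -20 0;0 0 0 -0.5 169 -24 0;0 0 0 -0.5 169 -24 0;0 0 0 -0.5 169 -24 0")

```text
clock: 8.6
eef_pos: [435.9, 267.8, 120.3]
tcp_rot: [-3.141, 0.0, 2.418]
contact_force: [-0.2, 0.1, 0.2]
opening: 1.003
grasp_force: 0.0
```

```bash
python3 - <<'E'
from h import *
s=r.sense();print(s["eef_pos"],s["tcp_rot"],s["qpos"])
p,d=r.grab_frame("side");u,v=proj("side",(436,272,90)).astype(int);print(u,v)
c=p[max(0,v-70):v+60,max(0,u-80):u+80,::-1];cv2.imwrite("pics/g2.png",cv2.resize(c,None,fx=4,fy=4))
E
```

```text
[435.91719688 267.82621744 120.26483054] [-3.14072607e+00  1.45661984e-05  2.41810335e+00] [ 5.48179468e-01  3.42200418e-01  1.98002100e+00 -3.68244554e-04
  8.20195076e-01 -2.98876265e-01]
255 195
```

View pics/g2.png

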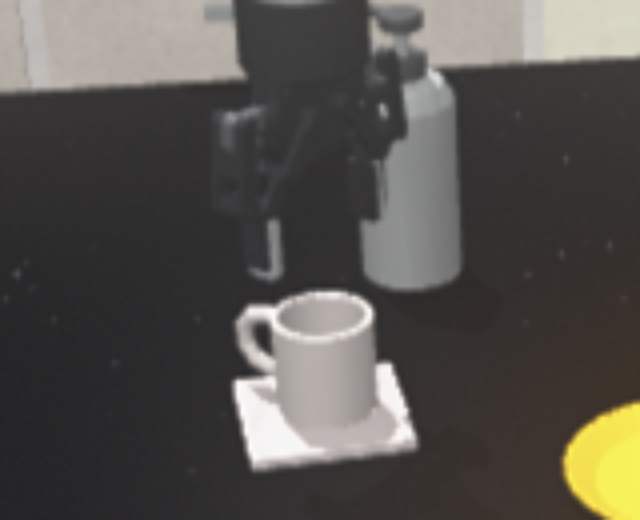

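The near finger is at (265,270) and the far one at (372,210), square to the handle (255,330), and they straddle the cup. I'm shifting +4 in y and descending.

Emit:
step_arm(plan="0 0 0 0 4 -5 0;0 0 0 0 4 -30 0;0 0 0 0 4 -55 0;0 0 0 0 4 -72 0;0 0 0 0 4 -78 0;0 0 0 0 4 -78 0;0 0 0 0 4 -78 50;0 0 0 0 4 -78 70")

```text
clock: 9.45
eef_pos: [436.8, 273.0, 43.2]
tcp_rot: [3.14, 0.0, 2.418]
contact_force: [-0.2, -0.4, 0.4]
opening: 0.73
grasp_force: 0.2
```

Emit:
step_arm(plan="0 0 0 0 0 0 80;0 0 0 0 0 0 100;0 0 0 0 0 0 130;0 0 0 0 0 0 150;0 0 0 0 0 0 150")

```text
clock: 9.95
eef_pos: [436.9, 273.1, 43.5]
tcp_rot: [3.14, 0.001, 2.418]
contact_force: [-0.5, -1.8, 5.7]
opening: 0.705
grasp_force: 43.0
```

Emit:
step_arm(plan="0 0 0 0 0 10 150;0 0 0 0 0 35 150;0 0 0 2 -20 60 150;0 0 0 4 -55 70 150;0 0 0 7 -95 70 150;0 0 0 10 -135 70 150;0 0 0 12 -175 70 150;0 0 0 15 -215 70 150")

```text
clock: 10.75
eef_pos: [451.0, 56.3, 113.3]
tcp_rot: [3.141, 0.001, 2.418]
contact_force: [0.6, -0.8, -2.2]
opening: 0.702
grasp_force: 44.1
```

Emit:
step_arm(plan="0 0 0 2 -30 0 150;0 0 0 3 -46 0 150;0 0 0 3 -52 -15 150;0 0 0 3 -52 -40 150;0 0 0 3 -52 -55 150;0 0 0 3 -52 -60 150;0 0 0 3 -52 -60 150;0 0 0 3 -52 -60 150")

```text
clock: 11.55
eef_pos: [454.7, 5.8, 53.1]
tcp_rot: [3.141, 0.001, 2.418]
contact_force: [-0.4, -0.1, -2.1]
opening: 0.704
grasp_force: 44.0
```

Emit:
step_arm(plan="0 0 0 0 0 -3 150;0 0 0 0 0 -6 150;0 0 0 0 0 -7.5 150;0 0 0 0 0 -8.3 150;0 0 0 0 0 -8.8 150;0 0 0 0 0 -9.2 150;0 0 0 0 0 -9.2 150;0 0 0 0 0 -9.2 150")

```text
clock: 12.35
eef_pos: [454.1, 5.7, 43.5]
tcp_rot: [-3.142, -0.0, 2.418]
contact_force: [-3.4, -0.7, 8.1]
opening: 0.706
grasp_force: 45.0
```

Emit:
step_arm(plan="0 0 0 0 0 0.6 110;0 0 0 0 0 0.6 70;0 0 0 0 0 0.6 30;0 0 0 0 0 0.6 0;0 0 0 0 0 0.6 0;0 0 0 0 0 25 0;0 0 0 0 0 60 0;0 0 0 0 0 90 0")

```text
clock: 13.15
eef_pos: [453.9, 5.7, 134.1]
tcp_rot: [-3.141, -0.0, 2.418]
contact_force: [0.8, -0.2, 0.0]
opening: 1.002
grasp_force: 0.0
```

Emit:
step_arm(plan="0 0 -42.5 -16 -306 0 0;0 0 -42.5 -16 -306 0 0;0 0 -42.5 -16 -306 0 0;0 0 -42.5 -16 -306 0 0;0 0 -42.5 -16 -306 0 0;0 0 -42.5 -16 -306 0 0;0 0 -42.5 -16 -306 0 0;0 0 -42.5 -16 -306 0 0")

```text
clock: 13.95
eef_pos: [437.7, -301.5, 132.8]
tcp_rot: [-3.141, -0.0, 1.674]
contact_force: [0.7, 0.2, 0.2]
opening: 1.002
grasp_force: 0.0
```

```bash
python3 - <<'E'
from h import *
s=r.sense();print(s["eef_pos"],s["tcp_rot"])
p,d=r.grab_frame("top"); np.save("pics/top2.npy",d)
c=p[250:335,215:400,::-1];cv2.imwrite("pics/t2.png",cv2.resize(c,(740,340),interpolation=cv2.INTER_CUBIC))
p=ray("top",comp(p.max(2)>70,(335,293)),15);print(cv2.minEnclosingCircle(p))
E
```

```text
[ 437.68771285 -301.54038043  132.81661046] [-3.14143459e+00 -2.30396556e-04  1.67350448e+00]
((454.25372314453125, 7.788999557495117), 69.40737915039062)
```

View pics/t2.png

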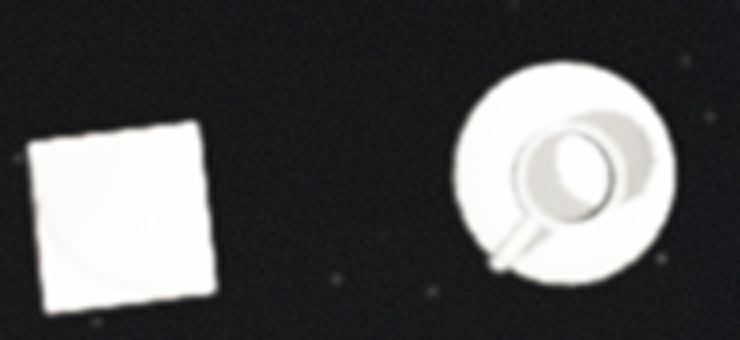

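The cup is upright on the saucer with its rim centred at about (570,175). The bare tile shows at (122,217).

```bash
python3 - <<'E'
from h import *
print('cup',ray("top",[(357.1,293.4)],70))
p,d=r.grab_frame("top")
print('tile',cv2.minAreaRect(ray("top",comp(p.max(2)>90,(243,304)),8)))
W=cloud("top",d).reshape(-1,3)
q=W[(np.hypot(W[:,0]-454,W[:,1]-6)<34)&(W[:,2]>65)&(W[:,2]<75)][:,:2];q=q[(q-[454,6])@[-.75,.66]<18]
from scipy.optimize import least_squares
print(least_squares(lambda x:np.hypot(*(q-x).T)-29,[454,6],loss='soft_l1').x,len(q))
E
```

```text
cup [[453.7057     8.070156]]
tile ((432.66217041015625, 270.99560546875), (104.4869155883789, 105.44312286376953), 6.244155406951904)
[452.51902368   8.03895167] 98
```

Emit:
step_arm(plan="0 0 0 1 1.5 -25 0;0 0 0 1 1.5 -55 0;0 0 0 1 1.5 -75 0;0 0 0 1 1.5 -83 0;0 0 0 1 1.5 -83 0;0 0 0 1 1.5 -83 60;0 0 0 1 1.5 -83 100;0 0 0 1 1.5 -83 130")

```text
clock: 14.85
eef_pos: [439.8, -299.1, 51.3]
tcp_rot: [3.14, 0.001, 1.676]
contact_force: [0.1, 1.0, 6.1]
opening: 0.626
grasp_force: 43.2
```

Emit:
step_arm(plan="0 0 0 0 0 0 180;0 0 0 0 0 0 180;0 0 0 0 0 0 180;0 0 0 0 0 0 180")

```text
clock: 15.25
eef_pos: [439.9, -299.1, 51.3]
tcp_rot: [3.14, 0.001, 1.676]
contact_force: [0.4, 2.7, 7.4]
opening: 0.626
grasp_force: 43.2
```

Emit:
step_arm(plan="0 0 0 0 0 10 180;0 0 0 0 0 40 180;0 0 0 0 0 75 180;0 0 0 0 20 95 180;0 0 0 0 60 95 180;0 0 0 -1 105 95 180;0 0 0 -2 150 95 180;0 0 0 -3 195 95 180")

```text
clock: 16.05
eef_pos: [435.8, -102.4, 145.9]
tcp_rot: [3.141, 0.0, 1.675]
contact_force: [1.1, 0.3, -1.3]
opening: 0.628
grasp_force: 43.0
```

Emit:
step_arm(plan="0 0 0 0 45 0 180;0 0 0 -1 90 0 180;0 0 0 -2 135 0 180;0 0 0 -3 180 0 180;0 0 0 -4 225 0 180;0 0 0 -4 270 0 180;0 0 0 -4 310 0 180;0 0 0 -4 340 0 180")

```text
clock: 16.85
eef_pos: [432.0, 238.7, 146.0]
tcp_rot: [3.14, -0.001, 1.677]
contact_force: [0.1, -1.0, -2.0]
opening: 0.624
grasp_force: 43.0
```

Emit:
step_arm(plan="0 0 0 0 20 0 180;0 0 0 0 33 0 180;0 0 0 0 35 -10 180;0 0 0 0 35 -35 180;0 0 0 0 35 -60 180;0 0 0 0 35 -80 180;0 0 0 0 35 -88 180;0 0 0 0 35 -88 180")

```text
clock: 17.65
eef_pos: [431.4, 269.9, 56.0]
tcp_rot: [-3.139, 0.001, 1.675]
contact_force: [-0.3, -0.2, -2.3]
opening: 0.627
grasp_force: 42.9
```

Contact is expected at about z 47.3.

Emit:
step_arm(plan="0 0 0 0.5 0.3 -3 180;0 0 0 0.5 0.3 -5.5 180;0 0 0 0.5 0.3 -7 180;0 0 0 0.5 0.3 -7.8 180;0 0 0 0.5 0.3 -8.3 180;0 0 0 0.5 0.3 -8.6 180;0 0 0 0.5 0.3 -8.6 180;0 0 0 0.5 0.3 -8.6 180")

```text
clock: 18.45
eef_pos: [432.7, 271.6, 48.5]
tcp_rot: [3.142, -0.0, 1.676]
contact_force: [0.1, 0.4, -1.3]
opening: 0.628
grasp_force: 42.9
```

Emit:
step_arm(plan="0 0 0 -0.5 -1.2 0 180;0 0 0 -0.5 -1.2 -0.4 180;0 0 0 -0.5 -1.2 -0.8 180;0 0 0 -0.5 -1.2 -1.2 180;0 0 0 -0.5 -1.2 -1.6 180;0 0 0 -0.5 -1.2 -1.6 180")

```text
clock: 19.05
eef_pos: [432.1, 270.4, 47.3]
tcp_rot: [-3.142, -0.0, 1.676]
contact_force: [-1.9, -1.5, 6.3]
opening: 0.624
grasp_force: 43.9
```

Emit:
step_arm(plan="0 0 0 0 0 0.8 130;0 0 0 0 0 0.8 90;0 0 0 0 0 0.8 40;0 0 0 0 0 0.8 0;0 0 0 0 0 0.8 0;0 0 0 0 0 25 0;0 0 0 0 0 65 0;0 0 0 0 0 105 0")

```text
clock: 19.85
eef_pos: [431.6, 270.0, 152.5]
tcp_rot: [-3.14, 0.001, 1.676]
contact_force: [0.5, 0.4, 0.2]
opening: 1.002
grasp_force: 0.0
```

Emit:
step_arm(plan="0 0 0 201 -418 0 0;0 0 0 201 -418 0 0;0 0 0 201 -418 0 0;0 0 0 201 -418 0 0;0 0 0 201 -418 0 0;0 0 0 201 -418 0 0;0 0 0 201 -418 0 0;0 0 0 201 -418 0 0")

```text
clock: 20.65
eef_pos: [606.0, -92.3, 151.9]
tcp_rot: [3.141, -0.0, 1.676]
contact_force: [0.2, 1.6, 0.6]
opening: 0.999
grasp_force: 0.0
```

```bash
python3 - <<'E'
from h import *
s=r.sense();print(s["eef_pos"],s["tcp_rot"])
p,d=r.grab_frame("top"); np.save("pics/top3.npy",d)
W=cloud("top",d).reshape(-1,3)
for a,b in((67,78),(80,90)):
  q=W[(np.hypot(W[:,0]-432,W[:,1]-270)<45)&(W[:,2]>a)&(W[:,2]<b)][:,:2].astype(np.float32);print('tin',cv2.minAreaRect(q),len(q))
E
```

```text
[606.03404523 -92.26006044 151.85384418] [ 3.14149910e+00 -7.07020904e-05  1.67598952e+00]
tin ((433.2628173828125, 269.5623474121094), (53.8822021484375, 54.548622131347656), 5.943752765655518) 529
tin ((432.4771423339844, 270.021484375), (15.805364608764648, 15.567537307739258), 89.03067779541016) 49
```

Emit:
step_arm(plan="0 0 0 14 -28 0 0;0 0 0 27.5 -55 -10 0;0 0 0 27.5 -55 -22 0;0 0 0 27.5 -55 -22 0;0 0 0 27.5 -55 -22 0")

```text
clock: 21.2
eef_pos: [632.1, -144.3, 129.4]
tcp_rot: [-3.14, -0.001, 1.676]
contact_force: [-0.4, 0.1, -0.3]
opening: 1.001
grasp_force: 0.0
```

```bash
python3 - <<'E'
from h import *
s=r.sense();print(s["eef_pos"],s["tcp_rot"])
p,d=r.grab_frame("side");u,v=proj("side",(633,-147,90)).astype(int);print(u,v)
c=p[max(0,v-70):v+60,max(0,u-80):u+80,::-1];cv2.imwrite("pics/g3.png",cv2.resize(c,None,fx=4,fy=4))
E
```

```text
[ 632.14240345 -144.33262761  129.37203862] [-3.13994151e+00 -7.85480734e-04  1.67647392e+00]
370 290
```

View pics/g3.png

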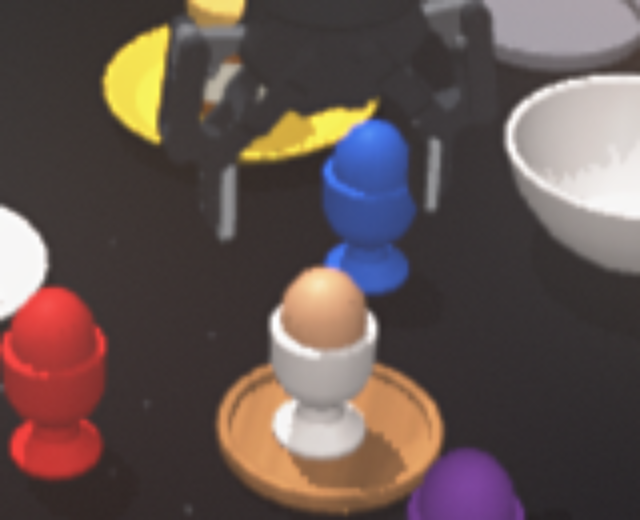

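The fingers are at 225 and 432 and the egg is centred at 325, so it is aligned and clear of the red and blue cups. Descending.

Emit:
step_arm(plan="0 0 0 1 -3 -20 0;0 0 0 1 -3 -45 0;0 0 0 1 -3 -65 0;0 0 0 1 -3 -74 0;0 0 0 1 -3 -74 0;0 0 0 1 -3 -74 60;0 0 0 1 -3 -74 90;0 0 0 1 -3 -74 110", force=35)

```text
clock: 22.05
eef_pos: [634.6, -148.2, 57.0]
tcp_rot: [3.14, 0.001, 1.676]
contact_force: [-0.9, -0.2, 1.3]
opening: 0.565
grasp_force: 2.1
```

Emit:
step_arm(plan="0 0 0 0 0 0 130;0 0 0 0 0 0 160;0 0 0 0 0 0 190;0 0 0 0 0 0 190;0 0 0 0 0 0 190")

```text
clock: 22.55
eef_pos: [634.5, -148.3, 57.3]
tcp_rot: [3.14, 0.0, 1.676]
contact_force: [-2.0, 0.9, 6.8]
opening: 0.555
grasp_force: 35.4
```

Emit:
step_arm(plan="0 0 0 0 0 10 190;0 0 0 0 0 35 190;0 0 0 0 0 65 190;0 0 0 -15 -12 85 190;0 0 0 -45 -35 85 190;0 0 0 -80 -62 85 190;0 0 0 -115 -89 85 190;0 0 0 -150 -117 85 190")

```text
clock: 23.35
eef_pos: [482.6, -265.8, 141.6]
tcp_rot: [3.141, 0.0, 1.677]
contact_force: [0.2, -0.8, -1.8]
opening: 0.554
grasp_force: 36.7
```

Emit:
step_arm(plan="0 0 0 -30 -24 0 190;0 0 0 -43 -34 0 190;0 0 0 -45 -35 -15 190;0 0 0 -45 -35 -40 190;0 0 0 -45 -35 -60 190;0 0 0 -45 -35 -70 190;0 0 0 -45 -35 -72 190;0 0 0 -45 -35 -72 190")

```text
clock: 24.15
eef_pos: [439.4, -300.1, 69.2]
tcp_rot: [3.141, 0.0, 1.676]
contact_force: [0.2, -0.0, -1.8]
opening: 0.553
grasp_force: 36.7
```

Emit:
step_arm(plan="0 0 0 0 0 -3 190;0 0 0 0 0 -5 190;0 0 0 0 0 -6 190;0 0 0 0 0 -7 190;0 0 0 0 0 -7.5 190;0 0 0 0 0 -8 190;0 0 0 0 0 -8 190;0 0 0 0 0 -8 190")

```text
clock: 24.95
eef_pos: [439.0, -300.3, 61.3]
tcp_rot: [3.141, 0.0, 1.676]
contact_force: [-2.7, 1.1, 5.4]
opening: 0.553
grasp_force: 37.3
```

Emit:
step_arm(plan="0 0 0 0 0 0.6 140;0 0 0 0 0 0.6 100;0 0 0 0 0 0.6 50;0 0 0 0 0 0.6 0;0 0 0 0 0 0.6 0;0 0 0 0 0 25 0;0 0 0 0 0 60 0;0 0 0 0 0 90 0", force=40)

```text
clock: 25.75
eef_pos: [438.9, -300.1, 152.0]
tcp_rot: [-3.141, -0.0, 1.676]
contact_force: [0.5, 0.3, 0.1]
opening: 1.002
grasp_force: 0.0
```

Emit:
step_arm(plan="0 0 0 205 456 0 0;0 0 0 205 456 0 0;0 0 0 205 456 0 0;0 0 0 205 456 0 0;0 0 0 205 456 0 0;0 0 0 205 456 0 0;0 0 0 205 456 0 0;0 0 0 205 456 0 0")

```text
clock: 26.55
eef_pos: [603.5, 66.8, 150.9]
tcp_rot: [3.141, 0.0, 1.676]
contact_force: [1.3, -1.1, 1.0]
opening: 0.996
grasp_force: 0.0
```

```bash
python3 - <<'E'
from h import *
p,d=r.grab_frame("top"); cv2.imwrite("pics/t4.png",p[:,:,::-1])
W=cloud("top",d).reshape(-1,3)
def f(n,c,a,b,R=35):
  q=W[(np.hypot(W[:,0]-c[0],W[:,1]-c[1])<R)&(W[:,2]>a)&(W[:,2]<b)][:,:2].astype(np.float32)
  if len(q)>9:print(n,cv2.minEnclosingCircle(q),len(q))
f('egg',(439,-300),92,106);f('eggbowl',(439,-300),52,78);f('honey',(644,157),75,86)
print('dish',cv2.minEnclosingCircle(ray("top",comp(p.max(2)>80,(417,216)),13)))
E
```

```text
egg ((438.81219482421875, -297.92462158203125), 17.351402282714844) 157
eggbowl ((439.6631164550781, -297.62493896484375), 24.741186141967773) 148
honey ((644.1254272460938, 157.20118713378906), 27.694591522216797) 382
dish ((456.46728515625, -96.53099060058594), 477.325439453125)
```

Emit:
step_arm(plan="0 0 0 20 45 0 0;0 0 0 35 80 -10 0;0 0 0 39.5 90 -25 0;0 0 0 39.5 90 -25 0;0 0 0 39.5 90 -25 0;0 0 0 39.5 90 -25 0")

```text
clock: 27.2
eef_pos: [642.2, 153.3, 126.2]
tcp_rot: [-3.141, 0.0, 1.675]
contact_force: [-0.5, -0.6, 0.2]
opening: 1.001
grasp_force: 0.0
```

```bash
python3 - <<'E'
from h import *
s=r.sense();print(s["eef_pos"],s["tcp_rot"])
p,d=r.grab_frame("top")
h=cv2.cvtColor(p,cv2.COLOR_RGB2HSV)
print('dish',cv2.minEnclosingCircle(ray("top",comp((h[:,:,1]>90)&(h[:,:,2]>70),(417,216)),13)))
p,d=r.grab_frame("side");u,v=proj("side",(644,157,90)).astype(int)
c=p[max(0,v-70):v+60,max(0,u-80):u+80,::-1];cv2.imwrite("pics/g4.png",cv2.resize(c,None,fx=4,fy=4))
E
```

```text
[642.16578451 153.30469451 126.16309898] [-3.14125652e+00  3.01162222e-04  1.67520099e+00]
dish ((640.3682250976562, -146.247314453125), 55.12094497680664)
```

View pics/g4.png

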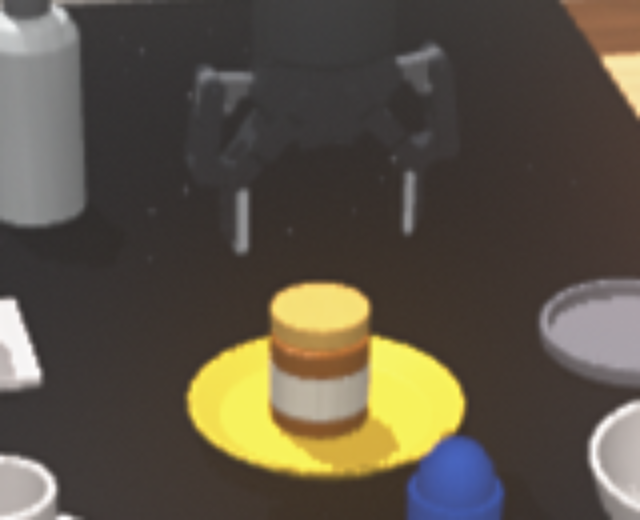

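The fingers are at 240 and 408 and the jar is centred at 320. Aligned, so I'm descending.

Emit:
step_arm(plan="0 0 0 0.5 2.5 -25 0;0 0 0 0.5 2.5 -55 0;0 0 0 0.5 2.5 -75 0;0 0 0 0.5 2.5 -84 0;0 0 0 0.5 2.5 -84 0;0 0 0 0.5 2.5 -84 50;0 0 0 0.5 2.5 -84 80;0 0 0 0.5 2.5 -84 90")

```text
clock: 28.1
eef_pos: [644.0, 157.3, 43.6]
tcp_rot: [3.139, -0.0, 1.676]
contact_force: [-1.4, -0.3, 6.1]
opening: 0.673
grasp_force: 42.7
```

Emit:
step_arm(plan="0 0 0 0 0 0 110;0 0 0 0 0 0 130;0 0 0 0 0 0 160;0 0 0 0 0 0 160;0 0 0 0 0 0 160")

```text
clock: 28.6
eef_pos: [644.0, 157.3, 43.6]
tcp_rot: [3.139, -0.0, 1.676]
contact_force: [-1.6, -1.1, 5.7]
opening: 0.671
grasp_force: 42.7
```

Emit:
step_arm(plan="0 0 0 0 0 10 160;0 0 0 0 0 40 160;0 0 0 -5 0 75 160;0 0 0 -10 -15 100 160;0 0 0 -15 -50 105 160;0 0 0 -20 -95 105 160;0 0 0 -20 -140 105 160;0 0 0 -15 -185 105 160")

```text
clock: 29.4
eef_pos: [627.2, -29.2, 147.9]
tcp_rot: [3.141, -0.0, 1.677]
contact_force: [-0.0, 0.7, -2.8]
opening: 0.664
grasp_force: 43.6
```

Emit:
step_arm(plan="0 0 0 5 -45 0 160;0 0 0 10 -85 0 160;0 0 0 10 -110 0 160;0 0 0 10 -119 -10 160;0 0 0 10 -119 -40 160;0 0 0 10 -119 -70 160;0 0 0 10 -119 -90 160;0 0 0 10 -119 -95 160")

```text
clock: 30.2
eef_pos: [635.9, -145.6, 49.2]
tcp_rot: [-3.137, -0.002, 1.677]
contact_force: [0.2, 0.1, -2.2]
opening: 0.668
grasp_force: 43.6
```

Emit:
step_arm(plan="0 0 0 0 0 0 160;0 0 0 0 0 0 160;0 0 0 0 0 0 160")

```text
clock: 30.5
eef_pos: [639.0, -146.8, 53.4]
tcp_rot: [3.139, 0.001, 1.677]
contact_force: [0.2, -0.1, -1.4]
opening: 0.67
grasp_force: 43.6
```

Positioned over the dish at (639.0,-146.8). Contact is expected at z 43.6.

Emit:
step_arm(plan="0 0 0 0 0.4 -4 160;0 0 0 0 0.4 -7 160;0 0 0 0 0.4 -8.5 160;0 0 0 0 0.4 -9.3 160;0 0 0 0 0.4 -9.8 160;0 0 0 0 0.4 -10.2 160;0 0 0 0 0.4 -10.2 160;0 0 0 0 0.4 -10.2 160")

```text
clock: 31.3
eef_pos: [637.9, -146.5, 43.5]
tcp_rot: [-3.142, -0.0, 1.676]
contact_force: [-7.9, 2.1, 17.8]
opening: 0.664
grasp_force: 45.6
```

Emit:
step_arm(plan="0 0 0 0 0 0.8 160;0 0 0 0 0 0.8 110;0 0 0 0 0 0.8 60;0 0 0 0 0 0.8 0;0 0 0 0 0 0.8 0;0 0 0 0 0 25 0;0 0 0 0 0 65 0;0 0 0 0 0 100 0", force=35)

```text
clock: 32.1
eef_pos: [637.8, -146.4, 142.5]
tcp_rot: [-3.141, -0.0, 1.676]
contact_force: [0.5, -0.6, -0.9]
opening: 0.999
grasp_force: 0.0
```

Emit:
step_arm(plan="0 0 0 -200 -152 0 0;0 0 0 -200 -152 0 0;0 0 0 -200 -152 0 0;0 0 0 -200 -152 0 0;0 0 0 -200 -152 0 0;0 0 0 -200 -152 0 0;0 0 0 -200 -152 0 0;0 0 0 -200 -152 0 0")

```text
clock: 32.9
eef_pos: [438.9, -298.3, 141.8]
tcp_rot: [3.141, 0.0, 1.676]
contact_force: [1.4, 0.2, -0.2]
opening: 0.997
grasp_force: 0.0
```

```bash
python3 - <<'E'
from h import *
s=r.sense();print(s["eef_pos"],s["tcp_rot"])
p,d=r.grab_frame("top")
W=cloud("top",d).reshape(-1,3)
q=W[(np.hypot(W[:,0]-639,W[:,1]+147)<45)&(W[:,2]>72)&(W[:,2]<88)];print('honey',cv2.minEnclosingCircle(q[:,:2].astype(np.float32)),len(q),np.median(q[:,2]))
h=cv2.cvtColor(p,cv2.COLOR_RGB2HSV)
m=(h[:,:,1]>90)&(h[:,:,2]>70)
print('plate',cv2.minEnclosingCircle(ray("top",comp(m,(291,213)),18)))
print('dish',cv2.minEnclosingCircle(ray("top",comp(m,(417,216)),13)))
E
```

```text
[ 438.87830371 -298.29569093  141.80283736] [3.14084526e+00 2.61562542e-04 1.67623181e+00]
honey ((639.0662231445312, -145.98304748535156), 28.57223129272461) 463 80.49744962131035
plate ((648.6065673828125, 158.53164672851562), 82.90507507324219)
dish ((639.24951171875, -146.59249877929688), 55.535587310791016)
```

Honey is centred on the dish to within 1 mm. Next, the egg cup.

Emit:
step_arm(plan="0 0 0 0 -0.5 -25 0;0 0 0 0 -0.5 -55 0;0 0 0 0 -0.5 -75 0;0 0 0 0 -0.5 -81 0;0 0 0 0 -0.5 -81 0;0 0 0 0 -0.5 -81 60;0 0 0 0 -0.5 -81 90;0 0 0 0 -0.5 -81 110")

```text
clock: 33.75
eef_pos: [438.6, -299.3, 61.7]
tcp_rot: [3.14, 0.001, 1.676]
contact_force: [-1.6, -1.5, 1.5]
opening: 0.57
grasp_force: 2.0
```

Emit:
step_arm(plan="0 0 0 0 0 0 130;0 0 0 0 0 0 160;0 0 0 0 0 0 190;0 0 0 0 0 0 190;0 0 0 0 0 0 190")

```text
clock: 34.25
eef_pos: [438.5, -299.3, 61.9]
tcp_rot: [3.14, 0.001, 1.676]
contact_force: [-1.2, 0.7, 7.3]
opening: 0.549
grasp_force: 35.0
```

Emit:
step_arm(plan="0 0 0 0 0 10 190;0 0 0 0 0 40 190;0 0 0 0 0 80 190;0 0 0 5 10 110 190;0 0 0 20 40 115 190;0 0 0 38 80 115 190;0 0 0 56 120 115 190;0 0 0 74 160 115 190")

```text
clock: 35.05
eef_pos: [512.4, -137.5, 176.7]
tcp_rot: [3.141, 0.0, 1.675]
contact_force: [1.4, 0.4, -2.4]
opening: 0.556
grasp_force: 36.9
```

Emit:
step_arm(plan="0 0 0 18 40 0 190;0 0 0 37 80 0 190;0 0 0 56 120 0 190;0 0 0 74 160 0 190;0 0 0 92 200 0 190;0 0 0 110 240 0 190;0 0 0 125 275 0 190;0 0 0 133 292 0 190")

```text
clock: 35.85
eef_pos: [645.8, 156.1, 176.4]
tcp_rot: [3.14, -0.001, 1.678]
contact_force: [-0.4, -0.3, -1.9]
opening: 0.558
grasp_force: 36.9
```

Emit:
step_arm(plan="0 0 0 2 4 -10 190;0 0 0 2 4 -40 190;0 0 0 2 4 -75 190;0 0 0 2 4 -98 190;0 0 0 2 4 -108 190;0 0 0 2 4 -108 190;0 0 0 2 4 -108 190;0 0 0 2 4 -108 190")

```text
clock: 36.65
eef_pos: [648.1, 157.0, 69.3]
tcp_rot: [3.139, -0.0, 1.676]
contact_force: [-0.1, -0.1, -2.3]
opening: 0.552
grasp_force: 36.9
```

Emit:
step_arm(plan="0 0 0 0 0 -5 190;0 0 0 0 0 -8 190;0 0 0 0 0 -9.5 190;0 0 0 0 0 -10.3 190;0 0 0 0 0 -10.8 190;0 0 0 0 0 -11.2 190;0 0 0 0 0 -11.2 190;0 0 0 0 0 -11.2 190")

```text
clock: 37.45
eef_pos: [646.9, 157.2, 58.0]
tcp_rot: [-3.142, -0.0, 1.676]
contact_force: [-6.1, -0.3, 13.5]
opening: 0.554
grasp_force: 38.2
```

Emit:
step_arm(plan="0 0 0 0.5 0 0.8 190;0 0 0 0.5 0 0.8 140;0 0 0 0.5 0 0.8 80;0 0 0 0.5 0 0.8 0;0 0 0 0.5 0 0.8 0;0 0 0 0.5 0 25 0;0 0 0 0.5 0 65 0;0 0 0 0.5 0 110 0")

```text
clock: 38.25
eef_pos: [646.6, 156.8, 166.2]
tcp_rot: [-3.139, 0.0, 1.676]
contact_force: [0.6, 0.8, 0.1]
opening: 1.0
grasp_force: 0.0
```

Emit:
step_arm(plan="0 0 0 -120 -30 30 0;0 0 0 -120 -30 30 0;0 0 0 -200 0 60 0;0 0 0 -280 20 60 0;0 0 0 -280 20 60 0;0 0 0 -280 20 60 0;0 0 0 -280 20 60 0;0 0 0 -280 20 60 0")

```text
clock: 39.05
eef_pos: [367.4, 177.5, 227.0]
tcp_rot: [3.14, -0.001, 1.678]
contact_force: [0.3, -0.3, 0.2]
opening: 1.004
grasp_force: 0.0
```

```bash
python3 - <<'E'
from h import *
print(r.sense()["eef_pos"])
p,d=r.grab_frame("top");cv2.imwrite("pics/t5.png",p[:,:,::-1])
s,_=r.grab_frame("side");cv2.imwrite("pics/s5.png",s[:,:,::-1])
W=cloud("top",d).reshape(-1,3)
def f(n,c,a,b,R=40):
  q=W[(np.hypot(W[:,0]-c[0],W[:,1]-c[1])<R)&(W[:,2]>a)&(W[:,2]<b)][:,:2].astype(np.float32)
  if len(q)>9:print(n,cv2.minEnclosingCircle(q),len(q))
f('egg',(648,158),88,103);f('bowl',(648,158),48,74);f('honey',(639,-147),72,88);f('knob',(432,270),80,92);f('cuprim',(454,7),64,76)
f('disp',(495,477),150,200,60)
E
```

```text
[367.43298373 177.48446339 227.02807518]
egg ((648.68310546875, 157.41575622558594), 17.117643356323242) 155
bowl ((647.9537963867188, 157.7799072265625), 24.358840942382812) 127
honey ((638.626220703125, -146.59510803222656), 28.226778030395508) 464
knob ((433.3204345703125, 269.4306640625), 8.832052230834961) 51
cuprim ((449.85101318359375, 10.143999099731445), 34.03953552246094) 157
disp ((486.4049072265625, 488.935546875), 37.29684829711914) 353
```

View pics/s5.png

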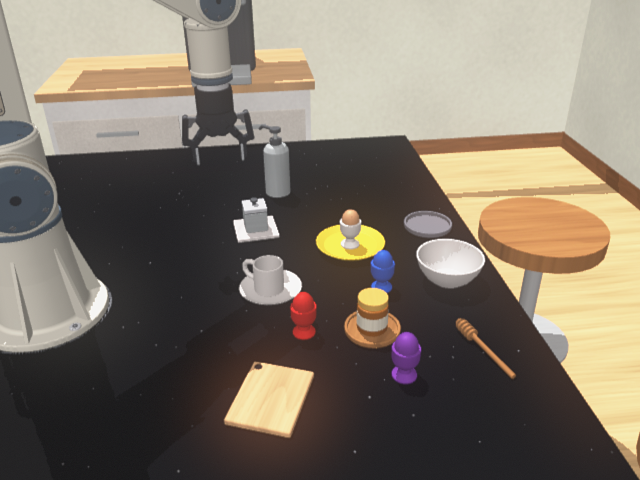

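View pics/t5.png

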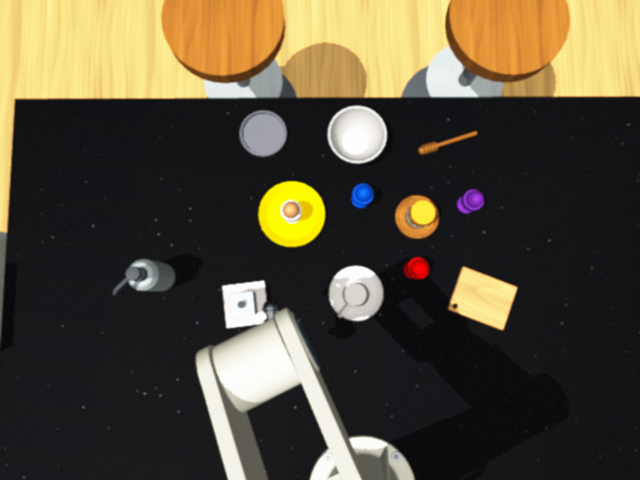

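Both pictures show all four things upright in the middle of their homes: cup on the saucer (357,293), egg cup on the plate (291,212), honey on the dish (420,214) and tin on the tile (243,303). The dispenser and look-alikes have not moved, and the arm is clear.

```bash
python3 -c "
from rig import r
print(r.sign_off())"
```

```text
the job is handed in; nothing more can be done
None
```

I handed the job in at about 39 s: the coffee cup, egg cup, honey jar and sugar tin all stand upright on their own bases, each within about 3 mm of the middle by the cameras, and the dispenser was left alone.

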